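Lock the pressure cooker's lid

TASK

The pressure cooker's lid is only lying on top of its locking lugs. Turn the lid backward (anticlockwise from above) by its long handle until its lugs find the gaps and it drops, then screw it forward (clockwise) fully home, level and locked, with its handle right above the pot's long handle. Do not tip the lid or disturb the other things on the worktop, and let go at the end.

Things in the scene. Friction and masses are not known exactly. Their poses are not given: they have to be found in the camera images.
- cooker: Steel pressure cooker pot, 200 mm across, fixed on a white induction plate (370 x 290 x 50 mm): it does not turn or slide. Origin: centre of its underside; x along its long blue handle, z up. Under the lid's skirt its rim has 4 locking lugs: flat on top, undersides sloping like a thread, a stop at the clockwise end. Short helper handle opposite, reaching 152 mm from the axis.
- pot_handle (a point): Point on the pot's long handle, 190 mm from the pot's axis, 90 mm above the cooker's origin, 11 mm below the handle's top face; axes as the cooker's. The handle is a straight plain blue bar 26 mm wide, its grip from 126 to 276 mm from the axis.
- lid: Loose steel lid, 238 mm across, 0.5 to 0.75 kg. Origin: on its axis, underside of its top plate; x along its long handle, z up. Skirt to 27 mm below the origin, weight valve to 52 mm above. Starts level, origin 132 mm above the cooker's, handle 9 deg clockwise to 26 deg anticlockwise of the pot's. Turns freely there (1 to 6 N at the handle). Turned clockwise like this it stays up, unlocked.
- lid_handle (a point): Middle of the lid's long handle, 190 mm from the lid's axis, half-way up (9 mm above the lid's origin); axes as the lid's. Straight blue bar with a pale grey strip along its top, 28 mm wide, 26 mm high (13 mm above and below this point), free from 120 to 276 mm from the axis. Both sides are clear. The pot handle's top lies 40 mm below this point at the start, 25 mm below once locked.
- lid_dot (a point): Red dot on the lid's edge, 106 mm from its axis, 49 deg clockwise of its handle; over the pot's handle at mid-gap. Lid handle 37 to 57 deg anticlockwise of the pot's: lid drops 13 mm (origin 119 mm above the cooker's). One side may drop first and leave it tilted: turn on until level. A stop holds a dropped lid near 58 deg. Clockwise it is drawn to 117 mm, stiffer at the end (10 N), stop at 0 deg.
- rice_bowl: White bowl, 116 mm across, 55 mm high; bystander. Origin: centre of its underside.
- chilli_sauce: Red sauce bottle, 56 mm across, 170 mm high; bystander. Origin: centre of its underside.
- salt_jar: Clear jar with a white cap, 68 mm across, 85 mm high; bystander. Origin: centre of its underside.
- spice_jar: Amber jar with a red cap, 64 mm across, 90 mm high; bystander. Origin: centre of its underside.
- pepper_jar: Glass jar with a black cap, 60 mm across, 80 mm high; bystander. Origin: centre of its underside.
- tea_glass: Green glass tumbler, 72 mm across, 100 mm high; bystander. Origin: centre of its underside.
- ladle: Steel ladle with a wooden grip lying beside the induction plate, 340 mm long; bystander. Origin: on its handle, 175 mm from the bowl's centre.

How it is judged (in metres and radians):
On the way:
1. the lid has been turned back and has dropped between the lugs: its origin under 124 mm above the cooker's, level, its handle more than 30 degrees anticlockwise of the pot's handle (z of lid in the frame of cooker below 0.124 m and y of lid_handle in the frame of cooker above 0.095 m and x of lid_handle in the frame of cooker above 0.03 m and angle between lid's own z axis and vertical below 0.035 rad), for 0.1 s.
At the end, for the whole second after the job is handed in: The lid is down (origin less than 121 mm above the cooker's), level within 0.03 rad and at rest, its handle above the pot's long handle within 16 mm sideways at 190 mm from the axis (about 5 degrees), so that its lugs are locked under the pot's (z of lid in the frame of cooker below 0.121 m and y of lid_handle in the frame of cooker between -0.016 and 0.016 m and x of lid_handle in the frame of cooker above 0.15 m and angle between lid's own z axis and vertical below 0.03 rad and linear speed of lid below 0.02 m/s and angular speed of lid below 0.1 rad/s); the robot touches nothing.
It fails at once if the lid is tipped by more than 0.2 rad (angle between lid's own z axis and vertical above 0.2 rad).
It fails at once if a bystander is moved by more than 40 mm (distance of any of rice_bowl, chilli_sauce, salt_jar, spice_jar, pepper_jar, tea_glass, ladle from where it was at the start of the episode above 0.04 m).
It also fails if it takes over 48 s, if anything falls off the work surface, if the arm or the gripper's body presses on something with over 40 N, if the wrist force passes 120 N, or if a joint passes its speed limit or range.

ROBOT

A 7-joint arm with a two-finger parallel gripper is mounted at the origin on the work surface. World frame = base frame: x ahead of the robot, y to its left, z up, the work surface at z = 0. Lengths are in mm, angles in rad, forces in N, time in s.
With the tool pointing down it reaches from about 400 to 850 mm from the base axis. Payload 10.4 kg.
Tool frame: the origin (TCP) lies on the centre line of the jaws, within the pads' length; the fingertips stand 22 mm ahead of it and the grasp point (between the pads) lies 3 mm ahead of it; z points along the fingers, y is the line along which they close (so a half turn about z gives the same grasp; the last joint's range is limited). The gripper opens to 85 mm and grips with 20 to 120 N. Pads are 22 mm wide; open, the fingers measure 114 mm over their backs; the gripper's body (76 mm by 85 mm) begins 54 mm behind the grasp point. The pads swing forward as they close: fully open they stand 13 mm farther back than shut.
Start: joints at [-1.144, 0.332, -0.065, 1.46, 0.022, 1.35, -0.088], TCP at [271.731, 562.86, 253.338] pointing down, gripper open.
Joint ranges: [-2.6, 2.6], [-0.5, 2.12], [-1.47, 1.34], [0.16, 2.42], [-1.27, 4.41], [0.06, 2.06], [-2.6, 2.6]. Speed limits (rad/s): [2.22, 2.22, 2.79, 2.79, 3.14, 3.14, 3.14].

INTERFACE

Orientations are given as a unit quaternion [w, x, y, z].
In Python, from rig import sense, grab_frame, calibration, hand_in, recognise gives the robot as it stands.
- The arm moves only by the tool play_rows, never from a script. Its argument "moves" is a list of rows, each a list of 2 entries, a list of its own where there are three numbers: the shift along the tool's x, y, z in mm, then the turn, a rotation vector about the tool's x, y, z in degrees. In form: [[[dx, dy, dz], [ax, ay, az]], ...]. A call has 1 to 5 rows; each row is the pose to reach, as a shift and turn from the pose commanded when the call began, along the tool's axes at that moment; what a row does not reach only later rows make up. A row lasts 1/10 s, in which the tool goes at most 50 mm and 8.59 degrees, less where a joint would pass 70% of its speed; a pose out of reach is approached as far as the arm can. A call with a gripper value outside its range is refused whole. "grip" is the closure, from 0 (fully open) to 1 (shut), set as the call begins (left out, the last holds). The fingers move at their own pace and stop on an object; "force" is the grip in N (left out, the last holds). Time passes only in rows, so rows that repeat a pose let the fingers close. It gives the time, the measured TCP pose, the force, the opening and the grip force at its end, in the units of the state.
- sense(): the state, without advancing time (a new reading comes with each control period).
- grab_frame(name): name is "side" or "top"; returns the picture (480x640x3 uint8, blue, green, red); there is no depth.
- calibration(name): a dict with "mtx" (3x3 intrinsics, pixels), "D" ([k1, k2, p1, p2, k3] as OpenCV has them; the pictures are not rectified), "eye" and "rotation" of the camera in the world. Camera axes: x right, y down, z forward; pixel columns grow to the right and rows downward; lengths in mm; the calibration is good to about 2 mm. A picture is of the moment at which its call begins. calibration takes no time and is no camera call.
- hand_in(): hands the job in; it is judged then, once.
Trained networks look in the newest picture that a camera, given by its name, has taken for a name from the list of things; names that differ only in an ending like _2 or _b are one class to them, and where a whole thing is asked for, a point or a joint stands for the part that bears it (a point fixed in the world has none). Each returns a list of dicts, best first, with "conf" (0 to 1); they miss things now and then, are a little off and sometimes report something else, mostly with a low value. They report only what shows in the picture. A call takes as long as a camera call.
- recognise(name, camera): "centre" ([column, row] in pixels, amid what is visible of it).
The state is a dict: "time_s": time; "joint_positions": joint angles; "joint_velocities": joint speeds; "effort": joint torques, N m; "eef_pos": TCP position; "ee_rot": TCP orientation; "force": force on the tool from outside, world axes, zero at the start; "wrist_torque": the same for the moment, N m; "gripper_width": finger opening in mm; "gripper_force": force on a finger pad.
Only numpy, scipy, OpenCV 4.12 (cv2) and the standard library are available. Lean on these libraries where they do the work, as an engineer would, in place of code of your own. Each camera call takes 0.05 s, during which the arm holds its last target. There are 200 camera calls.

## Working session

There is one attempt and no reset: what is moved stays moved. The work goes in short steps, Python scripts to look and compute and a tool call to move; the robot and the scene stay as the last step left them, time stands still between calls to the robot, and variables do not carry over. Pictures are saved under pics/ and viewed, at most 10 in all, crops included, and the job is handed in when it is done.

Besides the shell and the picture viewer there is one more tool, called as a command line: name --argument value ..., lists and objects as JSON in quotes. play_rows: Moves the arm, as the interface text tells. Its arguments: {"type":"object","properties":{"moves":{"type":"array","items":{"type":"array"}},"grip":{"type":"number"},"force":{"type":"number"}},"required":["moves"]}

```bash
mkdir -p pics; cat > h.py <<'E'
import numpy as np,cv2
from rig import sense,grab_frame,calibration,hand_in,recognise
def ray(cam,px):
    c=calibration(cam);u=cv2.undistortPoints(np.array([[px]],float),np.array(c['mtx'],float),np.array(c['D'],float))[0,0]
    return np.array(c['eye'],float),np.array(c['rotation'],float)@np.array([u[0],u[1],1])
def at_z(cam,px,z):
    e,d=ray(cam,px);return e+d*(z-e[2])/d[2]
def proj(cam,P):
    c=calibration(cam);R=np.array(c['rotation'],float);t=-R.T@np.array(c['eye'],float)
    return cv2.projectPoints(np.array(P,float).reshape(-1,3),cv2.Rodrigues(R.T)[0],t,np.array(c['mtx'],float),np.array(c['D'],float))[0].reshape(-1,2)
E
python3 - <<'E'
from h import *
s=sense();print(s['eef_pos'],s['ee_rot'],s['gripper_width'],s['time_s'])
for c in('top','side'):
    cv2.imwrite(f'pics/{c}0.png',grab_frame(c));print(c,calibration(c)['eye'],np.round(calibration(c)['rotation'],2).tolist())
    for n in('lid_dot','lid','lid_handle','pot_handle','cooker'):
        r=recognise(n,c);print(n,[(np.round(x['centre']),round(x['conf'],2)) for x in r[:2]])
E
```

```text
[271.59637729 562.52514018 252.52240959] [-1.33168228e-04  2.23007722e-01  9.74816422e-01 -6.94133764e-04] 85.1702489049539 0.0
top [ 365.68114552   -8.89943896 1498.73251387] [-0.05, 0.71, -0.7, 0.06]
lid_dot [(array([318., 246.]), 0.56)]
lid [(array([317., 250.]), 0.88)]
lid_handle [(array([320., 246.]), 0.9), (array([247., 174.]), 0.68)]
pot_handle [(array([368., 268.]), 0.88), (array([315., 249.]), 0.44)]
cooker [(array([280., 230.]), 0.8)]
side [  -8.07308504 -668.48434699  844.97481867] [-0.41, 0.84, -0.32, 0.15]
lid_dot []
lid [(array([325., 245.]), 0.64)]
lid_handle [(array([328., 246.]), 0.87)]
pot_handle [(array([331., 295.]), 0.8), (array([326., 243.]), 0.55)]
cooker [(array([332., 294.]), 0.86)]
```

View pics/top0.png

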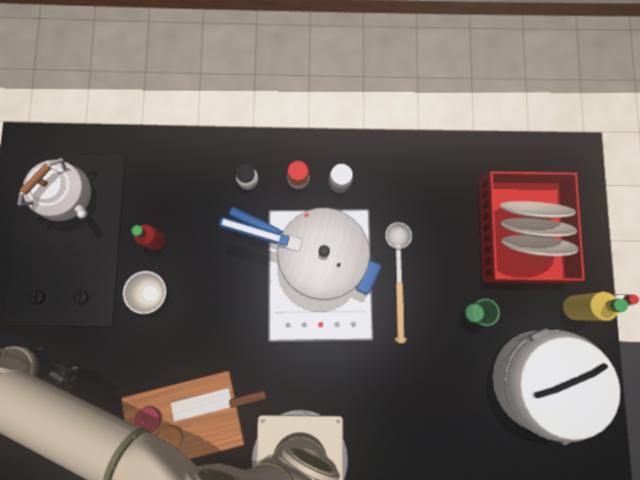

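View pics/side0.png

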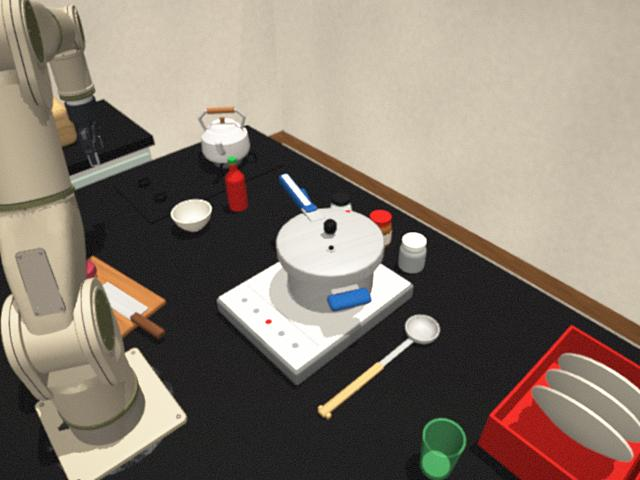

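The top view shows the lid centred near (323,252). Its handle ends at (222,223), the pot handle ends at (231,211), the red dot is at (306,214) and the helper handle is at (370,277). I'll refine these with an enlarged crop.

```bash
python3 - <<'E'
from h import *
im=cv2.imread('pics/top0.png')
c=im[190:310,210:390];cv2.imwrite('pics/crop0.png',cv2.resize(c,None,fx=4.4,fy=4.4,interpolation=cv2.INTER_CUBIC))
hsv=cv2.cvtColor(im,cv2.COLOR_BGR2HSV)
red=cv2.inRange(hsv,(0,120,80),(8,255,255))|cv2.inRange(hsv,(172,120,80),(180,255,255))
red[:,:295]=0;red[:,320:]=0;red[:200]=0;red[230:]=0
v,u=np.nonzero(red);print('dot',u.mean(),v.mean(),len(u))
blk=(im.max(2)<60).astype(np.uint8);blk[:238]=0;blk[260:]=0;blk[:,:312]=0;blk[:,332:]=0
v,u=np.nonzero(blk);print('valve',u.mean(),v.mean(),len(u))
lc=at_z('top',(323.5,253),180);print('lid c',lc)
vc=at_z('top',(u.mean(),v.mean()),228);print('valve',vc)
blue=cv2.inRange(hsv,(95,100,40),(130,255,255))
for n in range(1,8):
  pass
k,l,st,ce=cv2.connectedComponentsWithStats(blue)
for i in range(1,k):
  if st[i,4]>20: print(st[i],ce[i])
a=at_z('top',(299,243.5),204);b=at_z('top',(222,222.5),204);print(a,b,np.degrees(np.arctan2(*(b-a)[1::-1])))
b=at_z('top',(231,212),151);print('pot end',b,np.degrees(np.arctan2(*(b-vc)[1::-1])))
b=at_z('top',(370,277),140);print('helper',b,np.degrees(np.arctan2(*(vc-b)[1::-1])))
E
```

```text
dot 306.0 214.5 6
valve nan nan 0<stdin>:9: RuntimeWarning: Mean of empty slice.
  ret = ret.dtype.type(ret / rcount)
Traceback (most recent call last):
  File "h.py", line 7, in at_z
    e,d=ray(cam,px);return e+d*(z-e[2])/d[2]
        ~~~^^^^^^^^
  File "h.py", line 5, in ray
    return np.array(c['eye'],float),np.array(c['rotation'],float)@np.array([u[0],u[1],1])
                                    ~~~~~~~~~~~~~~~~~~~~~~~~~~~~~^~~~~~~~~~~~~~~~~~~~~~~~
ValueError: matmul: Input operand 1 has a mismatch in its core dimension 0, with gufunc signature (n?,k),(k,m?)->(n?,m?) (size 3 is different from 4)
```

View pics/crop0.png

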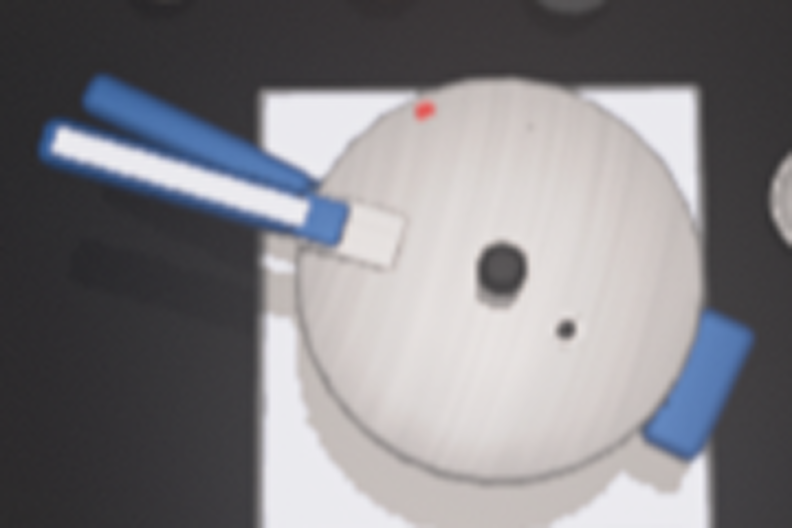

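```bash
sed -i '2a from scipy.spatial.transform import Rotation as Ro\ndef RM(c): return Ro.from_quat(np.array(c["rotation"],float)[[1,2,3,0]]).as_matrix()' h.py
sed -i "s/np.array(c\['rotation'\],float)@/RM(c)@/; s/R=np.array(c\['rotation'\],float)/R=RM(c)/" h.py
python3 - <<'E'
from h import *
P=lambda x,y,z:at_z('top',(x/4.4+210-.4,y/4.4+190-.4),z)
ang=lambda d:np.degrees(np.arctan2(d[1],d[0]))
lc=P(500,280,182);v=P(502,268,232);print('lid',lc,'valve',v)
a=P(308,211,204);b=P(52,140,204);print('strip',a,b,np.linalg.norm(a-b),ang(b-a),ang(b-lc),np.linalg.norm((b-lc)[:2]))
d=P(425,111,184);print('dot',ang(d-lc),np.linalg.norm((d-lc)[:2]))
p=P(90,95,150);h=P(699,384,140)
print('pot',p,ang(p-lc),np.linalg.norm((p-lc)[:2]),'helper',h,ang(lc-h),np.linalg.norm((lc-h)[:2]),ang(p-h))
w=P(570,325,184)
print('side lid pred',proj('side',[v,lc+[0,0,2],b,d]))
for n in('rice_bowl','chilli_sauce','salt_jar','spice_jar','pepper_jar'):
    r=recognise(n,'top');print(n,[(np.round(x['centre']),round(x['conf'],2),at_z('top',x['centre'],60).round()) for x in r[:1]])
E
```

```text
lid [541.35518337 -52.78935312 182.        ] valve [541.46608738 -52.1778653  232.        ]
strip [576.67864254  58.39436924 204.        ] [615.7846365  206.23401325 204.        ] 152.92429206767372 75.18367210575767 73.96818141582341 269.5048196521753
dot 24.445228650867996 108.8202238690255
pot [654.0987648  193.61536705 150.        ] 65.41332456518427 270.9730637448401 helper [ 486.28391484 -173.29336371  140.        ] 65.43923128510873 132.49174006903084 65.4218319401594
side lid pred [[328.86074883 221.69705096]
 [329.12926373 239.44622873]
 [283.10971249 174.48473277]
 [347.63705006 212.85720534]]
rice_bowl [(array([144., 296.]), 0.97, array([433., 431.,  60.]))]
chilli_sauce [(array([148., 235.]), 0.88, array([601., 433.,  60.]))]
salt_jar [(array([339., 182.]), 0.71, array([ 765., -100.,   60.]))]
spice_jar [(array([298., 175.]), 0.86, array([781.,  19.,  60.]))]
pepper_jar [(array([247., 173.]), 0.62, array([784., 164.,  60.]))]
```

```bash
cat >> h.py <<'E'
C=np.array([541.4,-52.5]);POT=65.4
def go(r,off,z,s=None,n=1,off0=None):
    "tool-frame shift/turn to put TCP at radius r, handle angle off (deg ccw of pot handle), height z, tool x outward"
    s=s or sense();R=Ro.from_quat(np.array(s['ee_rot'])[[1,2,3,0]]).as_matrix()
    for k in range(1,n+1):
        o=off if off0 is None else off0+(off-off0)*k/n
        a=np.radians(POT+o);T=np.array([np.r_[np.cos(a),np.sin(a),0],np.r_[np.sin(a),-np.cos(a),0],[0,0,-1]]).T
        t=np.r_[C+r*T[:2,0],z]
        print(np.round(R.T@(t-s['eef_pos']),1).tolist(),np.round(Ro.from_matrix(R.T@T).as_rotvec(degrees=True),1).tolist())
def where():
    s=sense();d=np.array(s['eef_pos'][:2])-C;X=Ro.from_quat(np.array(s['ee_rot'])[[1,2,3,0]]).as_matrix()
    print('t',round(s['time_s'],2),'r',np.hypot(*d).round(1),'off',(np.degrees(np.arctan2(d[1],d[0]))-POT).round(2),'toolx',(np.degrees(np.arctan2(X[1,0],X[0,0]))-POT).round(2),'zt',X[:,2].round(3),'z',s['eef_pos'][2].round(1),'F',np.round(s['force'],1),'w',round(s['gripper_width'],1),'j',np.round(s['joint_positions'],2))
E
python3 -c "
from h import *
where();go(195,8.5,260)"
```

```text
t 0.85 r 671.9 off 48.26 toolx 88.83 zt [-0.  0. -1.] z 253.3 F [-0.5  1.3  0.1] w 85.3 j [-1.14  0.33 -0.06  1.46  0.02  1.35 -0.09]
[-477.6, -244.7, -6.7] [0.0, -0.0, 80.3]
```

play_rows --moves '[[[-42,-22,-6.7],[0,0,7]],[[-84,-43,-6.7],[0,0,14]],[[-127,-65,-6.7],[0,0,21]],[[-169,-87,-6.7],[0,0,28]],[[-212,-109,-6.7],[0,0,36]]]' --grip 0

```text
time_s: 1.35
eef_pos: [416.1, 370.9, 260.3]
ee_rot: [-0.0, 0.515, 0.857, 0.0]
force: [0.9, 0.8, -0.7]
gripper_width: 85.7
gripper_force: 0.0
```

```bash
python3 -c "
from h import *
where();go(195,8.5,255)"
```

```text
t 1.35 r 441.5 off 41.09 toolx 52.55 zt [ 0.     0.001 -1.   ] z 260.3 F [ 0.9  0.8 -0.7] w 85.7 j [-0.93  0.18  0.13  1.64 -0.02  1.32 -0.3 ]
[-292.6, 47.8, 5.2] [0.0, -0.0, 44.0]
```

play_rows --moves '[[[-48,8,0],[0,0,7.5]],[[-96,16,1],[0,0,15]],[[-144,24,2],[0,0,22.5]],[[-192,32,3],[0,0,30]],[[-240,39,4],[0,0,37.5]]]'

```text
time_s: 1.85
eef_pos: [564.1, 177.9, 256.3]
ee_rot: [0.0, 0.764, 0.646, 0.0]
force: [-0.0, 1.0, 0.3]
gripper_width: 85.2
gripper_force: 0.0
```

```bash
python3 -c "
from h import *
where();go(195,8.5,255)"
```

```text
t 1.85 r 231.5 off 18.97 toolx 15.03 zt [ 0.001  0.001 -1.   ] z 256.3 F [-0.   1.   0.3] w 85.2 j [-0.68  0.26  0.36  1.57 -0.09  1.33 -0.48]
[-37.2, 38.1, 1.3] [0.0, -0.0, 6.5]
```

play_rows --moves '[[[-37,38,0],[0,0,6.5]],[[-37,38,0],[0,0,6.5]],[[-37,38,20],[0,0,6.5]],[[-37,38,40],[0,0,6.5]],[[-37,38,60],[0,0,6.5]]]'

```text
time_s: 2.35
eef_pos: [594.7, 136.9, 195.4]
ee_rot: [-0.0, 0.797, 0.603, 0.0]
force: [-0.3, 0.2, -0.2]
gripper_width: 85.5
gripper_force: 0.0
```

```bash
python3 - <<'E'
from h import *
where()
for c in('top','side'):
    im=grab_frame(c);cv2.imwrite(f'pics/{c}1.png',im)
a=cv2.resize(cv2.imread('pics/top1.png')[180:310,200:390],None,fx=2.1,fy=2.1);b=cv2.resize(cv2.imread('pics/side1.png')[140:320,230:420],None,fx=2.1,fy=2.1)
h=max(a.shape[0],b.shape[0]);o=np.zeros((h,a.shape[1]+b.shape[1],3),np.uint8);o[:a.shape[0],:a.shape[1]]=a;o[:b.shape[0],a.shape[1]:]=b;cv2.imwrite('pics/c1.png',o)
E
```

```text
t 2.35 r 196.8 off 8.88 toolx 8.83 zt [ 0.  0. -1.] z 195.4 F [-0.3  0.2 -0.2] w 85.5 j [-0.61  0.35  0.39  1.6  -0.14  1.22 -0.47]
```

View pics/c1.png

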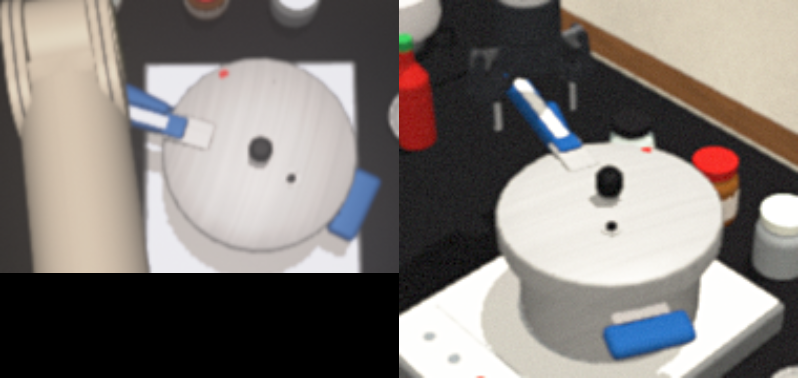

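The fingers straddle the lid handle, with the red dot still at the rear left of the lid. I'll close to a loose cage, so the lid can drop freely.

play_rows --moves '[[[0,0,0],[0,0,0]],[[0,0,0],[0,0,0]],[[0,0,0],[0,0,0]],[[0,0,0],[0,0,0]],[[0,0,0],[0,0,0]]]' --grip 0.58 --force 20

```text
time_s: 2.95
eef_pos: [594.8, 137.0, 196.5]
ee_rot: [0.0, 0.797, 0.603, 0.0]
force: [-0.2, -0.8, 0.3]
gripper_width: 35.4
gripper_force: 0.0
```

```bash
python3 -c "
from h import *
where();go(196,28.5,195,n=5,off0=8.8)"
```

```text
t 2.95 r 196.8 off 8.85 toolx 8.83 zt [ 0.001  0.    -1.   ] z 196.5 F [-0.2 -0.8  0.3] w 35.4 j [-0.61  0.35  0.39  1.6  -0.14  1.23 -0.47]
[-1.3, -13.3, 1.5] [0.0, -0.0, -3.9]
[-2.7, -26.7, 1.5] [0.0, -0.0, -7.8]
[-5.0, -40.0, 1.5] [0.0, -0.0, -11.8]
[-8.2, -53.1, 1.4] [0.0, -0.0, -15.7]
[-12.3, -65.9, 1.4] [0.0, -0.0, -19.7]
```

play_rows --moves '[[[-1,-10,2],[0,0,-3]],[[-2,-20,3],[0,0,-6]],[[-3,-30,3],[0,0,-9]],[[-5,-40,3],[0,0,-12]],[[-8,-53,3],[0,0,-15.7]]]'

```text
time_s: 3.45
eef_pos: [541.6, 143.3, 193.2]
ee_rot: [0.0, 0.707, 0.707, 0.0]
force: [1.4, -1.3, 0.3]
gripper_width: 35.8
gripper_force: 0.6
```

```bash
python3 -c "
from h import *
where();go(196,37,193,n=5,off0=24.5)"
```

```text
t 3.45 r 195.8 off 24.55 toolx 24.63 zt [ 0.001 -0.    -1.   ] z 193.2 F [ 1.4 -1.3  0.3] w 35.8 j [-0.64  0.23  0.34  1.73 -0.08  1.19 -0.27]
[0.1, -8.4, 0.2] [0.1, 0.0, -2.4]
[-0.5, -16.9, 0.2] [0.1, 0.0, -4.9]
[-1.4, -25.4, 0.2] [0.1, 0.0, -7.4]
[-2.7, -33.9, 0.2] [0.1, 0.0, -9.9]
[-4.3, -42.3, 0.2] [0.1, 0.0, -12.4]
```

play_rows --moves '[[[0,-8,0],[0,0,-2.4]],[[0,-17,0],[0,0,-4.9]],[[-1,-25,0],[0,0,-7.4]],[[-2.5,-34,0],[0,0,-9.9]],[[-4,-42,0],[0,0,-12.4]]]'

```text
time_s: 3.95
eef_pos: [499.4, 139.4, 193.2]
ee_rot: [0.0, 0.626, 0.779, 0.0]
force: [1.5, -0.7, -0.2]
gripper_width: 35.6
gripper_force: 0.6
```

```bash
python3 -c "
from h import *
where();go(196,47,193,n=5,off0=37)"
```

```text
t 3.95 r 196.5 off 36.95 toolx 37.02 zt [ 0.001  0.    -1.   ] z 193.2 F [ 1.5 -0.7 -0.2] w 35.6 j [-0.65  0.14  0.31  1.84 -0.05  1.17 -0.1 ]
[-0.6, -7.0, 0.2] [0.0, 0.0, -2.0]
[-0.9, -13.9, 0.2] [0.0, 0.0, -4.0]
[-1.5, -20.7, 0.2] [0.0, 0.0, -6.0]
[-2.4, -27.5, 0.2] [0.0, 0.0, -8.0]
[-3.4, -34.2, 0.2] [0.0, 0.0, -10.0]
```

play_rows --moves '[[[-0.5,-7,0],[0,0,-2]],[[-1,-14,0],[0,0,-4]],[[-1.5,-20.5,0],[0,0,-6]],[[-2.5,-27.5,0],[0,0,-8]],[[-3.5,-34,0],[0,0,-10]]]'

```text
time_s: 4.45
eef_pos: [466.8, 128.9, 193.2]
ee_rot: [0.0, 0.556, 0.831, 0.0]
force: [1.2, 1.0, 0.5]
gripper_width: 35.9
gripper_force: 0.6
```

```bash
cat > look.py <<'E'
import sys;from h import *
n=sys.argv[1];where()
for c in('top','side'): cv2.imwrite(f'pics/{c}{n}.png',grab_frame(c))
a=cv2.resize(cv2.imread(f'pics/top{n}.png')[180:310,200:390],None,fx=2.1,fy=2.1);b=cv2.resize(cv2.imread(f'pics/side{n}.png')[140:320,230:420],None,fx=2.1,fy=2.1)
o=np.zeros((b.shape[0],a.shape[1]+b.shape[1],3),np.uint8);o[:a.shape[0],:a.shape[1]]=a;o[:,a.shape[1]:]=b;cv2.imwrite(f'pics/c{n}.png',o)
def mask(im,lo,hi): return (cv2.inRange(im,lo,hi))
im=cv2.imread(f'pics/side{n}.png');m=(im.max(2)<70).astype(np.uint8);m[:205]=0;m[262:]=0;m[:,:312]=0;m[:,348:]=0
k,l,st,ce=cv2.connectedComponentsWithStats(m)
for i in range(1,k):
  if st[i,4]>3: print('side dark',st[i],ce[i].round(2))
for z in(234,221): print('valve pred',z,proj('side',[*C,z]).round(1))
E
python3 look.py 0 >/dev/null; python3 look.py 2; python3 -c "
from h import *
im0=cv2.imread('pics/side1.png');im=im0
m=(im.max(2)<70).astype(np.uint8);m[:205]=0;m[262:]=0;m[:,:312]=0;m[:,348:]=0
k,l,st,ce=cv2.connectedComponentsWithStats(m)
print('before',[(st[i],ce[i].round(2)) for i in range(1,k) if st[i,4]>3])"
```

```text
t 4.55 r 196.1 off 47.07 toolx 47.0 zt [-0.  0. -1.] z 193.1 F [ 0.5 -0.6 -0.5] w 35.7 j [-0.65  0.06  0.29  1.92 -0.02  1.17  0.05]
side dark [314 205  16   8 114] [322.09 208.31]
side dark [338 205   6   1   6] [340.5 205. ]
side dark [324 225  12  15 141] [329.52 232.26]
side dark [343 249   3   3   9] [344. 250.]
valve pred 234 [[328.9 221. ]]
valve pred 221 [[329.  225.9]]
before [(array([316, 205,  14,   3,  38], dtype=int32), array([322.53, 205.92])), (array([338, 205,   6,   1,   6], dtype=int32), array([340.5, 205. ])), (array([324, 220,  12,  14, 138], dtype=int32), array([329.66, 226.47])), (array([330, 246,   3,   3,   8], dtype=int32), array([330.88, 247.12]))]
```

View pics/c2.png

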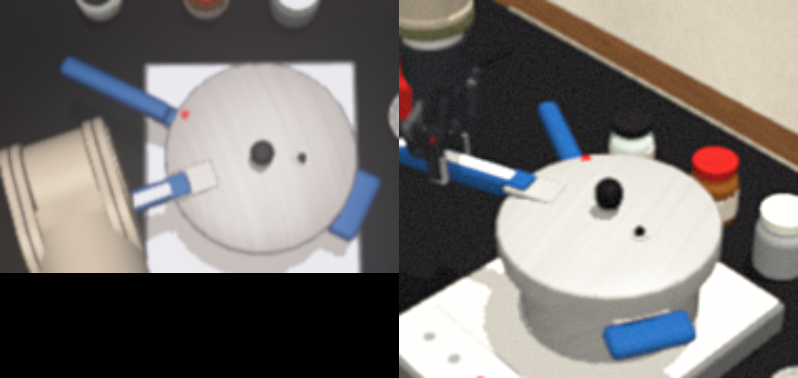

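The valve in the side view sank about 5.8 px, which matches a 13 mm drop. The red dot, at (185,114) in the crop, sits over the pot handle. I'll turn on a little to settle it level, then check the level numerically.

play_rows --moves '[[[0,-4,2],[0,0,-1.2]],[[0,-8,4],[0,0,-2.4]],[[-0.5,-12,6],[0,0,-3.6]],[[-1,-17,8],[0,0,-5]],[[-1,-17,10],[0,0,-5]]]'

```text
time_s: 5.15
eef_pos: [451.0, 121.2, 182.7]
ee_rot: [-0.0, 0.52, 0.854, -0.0]
force: [-0.6, -0.3, 0.5]
gripper_width: 35.8
gripper_force: 0.0
```

```bash
python3 look.py 3; cat > pose.py <<'E'
import sys;from h import *
from scipy.optimize import least_squares
def obs(n):
    o={}
    for c,rb in(('top',(200,270,270,335)),('side',(195,260,300,400))):
        im=cv2.imread(f'pics/{c}{n}.png').astype(int);b,g,r=im[...,0],im[...,1],im[...,2]
        m=((r>g+60)&(r>b+60)).astype(np.uint8);w=np.zeros_like(m);w[rb[0]:rb[1],rb[2]:rb[3]]=1
        k,l,st,ce=cv2.connectedComponentsWithStats(m*w);L=[(st[i,4],ce[i].round(2)) for i in range(1,k)];o[c]=L
    return o
for n in sys.argv[1:]:
    o=obs(n);print(n,o)
for off in (8.5,45,46,47,48,50,52):
    a=np.radians(POT+off-49);z=182 if off<20 else 169
    P=[*(C+106*np.array([np.cos(a),np.sin(a)])),z+1]
    print(off,proj('top',P).round(1),proj('side',P).round(1))
E
python3 pose.py 1 2 3
```

```text
t 5.15 r 195.8 off 52.1 toolx 51.99 zt [-0.001 -0.    -1.   ] z 182.7 F [-0.6 -0.3  0.5] w 35.8 j [-0.64  0.03  0.29  1.97 -0.01  1.14  0.13]
side dark [314 205  16   9 117] [322.01 208.43]
side dark [338 205   6   1   6] [340.5 205. ]
side dark [324 225  12  15 141] [329.5  232.36]
side dark [344 248   4   3   9] [345.67 248.89]
valve pred 234 [[328.9 221. ]]
valve pred 221 [[329.  225.9]]
1 {'top': [(np.int32(15), array([306.13, 214.53]))], 'side': [(np.int32(337), array([381.29, 218.18])), (np.int32(11), array([347.45, 210.82]))]}
2 {'top': [(np.int32(16), array([287.5, 234. ]))], 'side': [(np.int32(388), array([380.56, 219.13])), (np.int32(15), array([318.53, 214.87]))]}
3 {'top': [(np.int32(15), array([286.27, 237.2 ]))], 'side': [(np.int32(387), array([380.61, 219.12])), (np.int32(10), array([315.1, 215.7]))]}
8.5 [[306.2 216. ]] [[346.8 213.7]]
45 [[287.3 233.9]] [[318.8 216.9]]
46 [[286.9 234.5]] [[318. 217.]]
47 [[286.6 235.1]] [[317.3 217.1]]
48 [[286.2 235.8]] [[316.5 217.3]]
50 [[285.6 237. ]] [[315.  217.5]]
52 [[285.  238.3]] [[313.5 217.9]]
```

The dot's residuals match the valve's, so the lid is down and level at about 50°. Now I'll screw it clockwise.

```bash
python3 -c "
from h import *
go(196,34.5,181,n=5,off0=52)"
```

```text
[-0.2, 12.0, 1.6] [-0.1, -0.0, 3.4]
[-1.3, 23.9, 1.6] [-0.1, -0.0, 6.9]
[-3.1, 35.7, 1.5] [-0.1, -0.0, 10.4]
[-5.6, 47.5, 1.5] [-0.1, -0.0, 13.9]
[-8.8, 59.0, 1.5] [-0.1, -0.0, 17.4]
```

play_rows --moves '[[[0,10,1],[0,0,3]],[[-1,22,1.5],[0,0,6.5]],[[-3,35,1.5],[0,0,10.4]],[[-5.5,47.5,1.5],[0,0,14]],[[-9,59,1.5],[0,0,17.4]]]'

```text
time_s: 5.75
eef_pos: [508.4, 141.0, 181.2]
ee_rot: [-0.0, 0.644, 0.765, -0.0]
force: [-1.0, -0.0, 0.3]
gripper_width: 35.6
gripper_force: 0.6
```

```bash
python3 -c "
from h import *
where();go(196,17,181,n=5,off0=34.5)"; python3 look.py 4|grep side; python3 pose.py 4|head -1
```

```text
t 5.75 r 196.3 off 34.28 toolx 34.39 zt [-0.001 -0.    -1.   ] z 181.2 F [-1.  -0.   0.3] w 35.6 j [-0.64  0.17  0.32  1.83 -0.06  1.15 -0.14]
[-0.6, 11.2, 0.2] [-0.1, 0.0, 3.4]
[-1.7, 23.1, 0.2] [-0.1, 0.0, 6.9]
[-3.5, 35.0, 0.2] [-0.1, 0.0, 10.4]
[-6.0, 46.7, 0.2] [-0.1, 0.0, 13.9]
[-9.2, 58.2, 0.2] [-0.1, 0.0, 17.4]
side dark [314 205  16   8  98] [321.74 207.73]
side dark [338 205   6   1   6] [340.5 205. ]
side dark [325 224  12  14 137] [330.69 230.68]
side dark [341 249   3   3   9] [342. 250.]
4 {'top': [(np.int32(14), array([290.36, 226.79]))], 'side': [(np.int32(374), array([380.75, 218.82])), (np.int32(16), array([327.19, 212.69]))]}
```

```bash
cat > fit.py <<'E'
import sys;from h import *;from scipy.optimize import least_squares
exec(open('pose.py').read().split('for n in')[0])
def vent(n):
    o={}
    for c,rb in(('top',(238,262,312,334)),('side',(215,245,316,343))):
        im=cv2.imread(f'pics/{c}{n}.png');m=(im.max(2)<100).astype(np.uint8);w=np.zeros_like(m);w[rb[0]:rb[1],rb[2]:rb[3]]=1
        k,l,st,ce=cv2.connectedComponentsWithStats(m*w);i=1+np.argmax(st[1:,4]);o[c]=ce[i]
    return o
for n in sys.argv[1:]:
    v=vent(n);D=obs(n);d={c:min(D[c],key=lambda t:t[0])[1] for c in D}
    tri=lambda o:least_squares(lambda P:np.r_[proj('top',P)[0]-o['top'],proj('side',P)[0]-o['side']],[*C,200])
    V=tri(v);Q=tri(d);print(n,'valve',V.x.round(1),'dot',Q.x.round(1),'res',round(V.cost,2),round(Q.cost,2),'dot-ang+49',round(np.degrees(np.arctan2(*(Q.x-V.x)[1::-1]))+49-POT,1),'dz',round(V.x[2]-Q.x[2],1))
E
python3 fit.py 1 2 3 4
```

```text
1 valve [542.7 -52.7 218.4] dot [639.9  -7.6 190. ] res 0.03 0.0 dot-ang+49 8.5 dz 28.4
2 valve [540.2 -55.  206.1] dot [590.7  39.6 177.1] res 0.01 0.0 dot-ang+49 45.5 dz 28.9
3 valve [540.  -55.  205.9] dot [582.4  42.6 177.2] res 0.03 0.0 dot-ang+49 50.1 dz 28.8
4 valve [545.4 -52.7 205.4] dot [610.4  32.1 177.8] res 0.02 0.14 dot-ang+49 36.1 dz 27.6
```

The fit gives a 12.5 mm drop, level, with the lid at 36° and shifted only slightly sideways. I'll continue.

play_rows --moves '[[[-0.5,11,0],[0,0,3.4]],[[-2,23,0],[0,0,7]],[[-3.5,35,0],[0,0,10.4]],[[-6,46.5,0],[0,0,14]],[[-9,58,0],[0,0,17.4]]]'

```text
time_s: 6.35
eef_pos: [566.5, 141.7, 181.2]
ee_rot: [-0.0, 0.752, 0.659, -0.001]
force: [-0.6, -0.7, -0.5]
gripper_width: 35.9
gripper_force: 0.5
```

```bash
python3 -c "
from h import *
where();go(196,5,180,n=5,off0=17)"; python3 look.py 5 >/dev/null; python3 fit.py 5
```

```text
t 6.35 r 195.9 off 17.25 toolx 17.1 zt [-0.001 -0.    -1.   ] z 181.2 F [-0.6 -0.7 -0.5] w 35.9 j [-0.63  0.3   0.36  1.68 -0.11  1.18 -0.36]
[-0.0, 9.0, 1.2] [-0.1, 0.0, 2.5]
[-0.6, 17.2, 1.2] [-0.1, 0.0, 4.9]
[-1.4, 25.4, 1.2] [-0.1, 0.0, 7.3]
[-2.7, 33.5, 1.1] [-0.1, 0.0, 9.7]
[-4.2, 41.6, 1.1] [-0.1, 0.0, 12.1]
5 valve [545.2 -53.7 205.5] dot [633.    8.8 176.2] res 0.04 0.18 dot-ang+49 19.0 dz 29.3
```

play_rows --moves '[[[0,8,1],[0,0,2.4]],[[-0.5,17,1],[0,0,4.9]],[[-1.5,25.5,1],[0,0,7.3]],[[-2.5,33.5,1],[0,0,9.7]],[[-4,41.5,1],[0,0,12]]]'

```text
time_s: 6.95
eef_pos: [607.2, 132.4, 180.1]
ee_rot: [-0.0, 0.817, 0.577, -0.001]
force: [-2.8, 1.0, -2.3]
gripper_width: 35.7
gripper_force: 1.5
```

```bash
python3 -c "
from h import *
where();go(196,-2,180,n=5,off0=5)"
```

```text
t 6.95 r 196.2 off 5.0 toolx 5.03 zt [-0.002 -0.    -1.   ] z 180.1 F [-2.8  1.  -2.3] w 35.7 j [-0.6   0.39  0.4   1.58 -0.16  1.21 -0.51]
[-0.3, 4.8, 0.1] [-0.1, 0.0, 1.4]
[-0.5, 9.6, 0.0] [-0.1, 0.0, 2.8]
[-0.8, 14.3, 0.0] [-0.1, 0.0, 4.2]
[-1.2, 19.1, 0.0] [-0.1, 0.0, 5.6]
[-1.7, 23.9, 0.0] [-0.1, 0.0, 7.0]
```

play_rows --moves '[[[0,5,0],[0,0,1.4]],[[-0.5,9.5,0],[0,0,2.8]],[[-1,14,0],[0,0,4.2]],[[-1,18,0],[0,0,5.3]],[[-1.5,22,0],[0,0,6.2]]]'

```text
time_s: 7.45
eef_pos: [627.3, 123.9, 180.0]
ee_rot: [-0.001, 0.847, 0.532, -0.001]
force: [-5.9, 1.4, -4.7]
gripper_width: 35.9
gripper_force: 3.0
```

```bash
python3 -c "
from h import *
where()";python3 look.py 6 >/dev/null; python3 fit.py 6
```

```text
t 7.45 r 196.3 off -1.37 toolx -1.12 zt [-0.002  0.    -1.   ] z 180.0 F [-5.9  1.4 -4.7] w 35.9 j [-0.59  0.43  0.43  1.53 -0.18  1.22 -0.58]
6 valve [544.8 -55.2 204.2] dot [646.8 -23.1 176.1] res 0.09 0.09 dot-ang+49 1.1 dz 28.1
```

play_rows --moves '[[[0,2,0],[0,0,0.6]],[[0,4,0],[0,0,1.2]],[[0,6,0],[0,0,1.8]],[[0,6,0],[0,0,1.8]]]'

```text
time_s: 7.95
eef_pos: [632.0, 122.1, 180.2]
ee_rot: [-0.001, 0.855, 0.519, -0.001]
force: [-8.6, 3.2, -1.4]
gripper_width: 36.5
gripper_force: 4.8
```

```bash
python3 -c "
from h import *
where()";python3 look.py 7 >/dev/null; python3 fit.py 7
```

```text
t 7.95 r 196.7 off -2.84 toolx -2.83 zt [-0.003  0.001 -1.   ] z 180.2 F [-8.6  3.2 -1.4] w 36.5 j [-0.58  0.44  0.43  1.52 -0.19  1.23 -0.6 ]
7 valve [543.6 -54.3 204.4] dot [646.6 -25.7 177.3] res 0.04 0.1 dot-ang+49 -0.9 dz 27.1
```

play_rows --moves '[[[0,2,0],[0,0,0.3]],[[0,4,0],[0,0,0.6]],[[0,4,0],[0,0,0.6]]]'

```text
time_s: 8.35
eef_pos: [633.0, 121.7, 179.9]
ee_rot: [-0.003, 0.857, 0.516, -0.003]
force: [-23.1, 5.5, 4.5]
gripper_width: 35.9
gripper_force: 11.8
```

```bash
python3 -c "
from h import *
where()"
```

```text
t 8.35 r 196.8 off -3.15 toolx -3.32 zt [-0.009  0.002 -1.   ] z 179.9 F [-23.1   5.5   4.5] w 35.9 j [-0.58  0.45  0.43  1.51 -0.2   1.23 -0.61]
```

The force jumped to 24 N with almost no motion, so the lid is against its stop. I'll ease back, open and rise.

play_rows --moves '[[[0,-4,0],[0,0,-0.6]],[[0,-8,0],[0,0,-0.6]],[[0,-8,0],[0,0,-0.6]],[[0,-8,0],[0,0,-0.6]]]'

```text
time_s: 8.75
eef_pos: [630.4, 122.7, 181.2]
ee_rot: [0.0, 0.855, 0.519, 0.001]
force: [0.4, 0.8, -0.1]
gripper_width: 36.1
gripper_force: 0.0
```

play_rows --moves '[[[0,0,0],[0,0,0]],[[0,0,0],[0,0,0]],[[0,0,0],[0,0,0]],[[0,0,0],[0,0,0]],[[0,0,0],[0,0,0]]]' --grip 0

```text
time_s: 9.25
eef_pos: [629.7, 123.0, 180.5]
ee_rot: [-0.0, 0.855, 0.519, 0.0]
force: [0.1, -0.4, 0.6]
gripper_width: 85.3
gripper_force: 0.0
```

play_rows --moves '[[[0,0,-15],[0,0,0]],[[0,0,-40],[0,0,0]],[[0,0,-70],[0,0,0]],[[0,0,-100],[0,0,0]],[[0,0,-100],[0,0,0]]]'

```text
time_s: 9.75
eef_pos: [631.4, 123.0, 286.5]
ee_rot: [0.001, 0.855, 0.519, 0.004]
force: [-0.3, 0.0, 0.4]
gripper_width: 85.4
gripper_force: 0.0
```

```bash
python3 look.py 8|head -1; python3 fit.py 8
```

```text
t 9.75 r 197.2 off -2.56 toolx -2.89 zt [ 0.008  0.002 -1.   ] z 286.5 F [-0.3  0.   0.4] w 85.4 j [-0.6   0.37  0.45  1.39 -0.16  1.41 -0.63]
8 valve [543.2 -54.  204.3] dot [646.3 -25.9 177.2] res 0.09 0.09 dot-ang+49 -1.1 dz 27.1
```

View pics/c8.png

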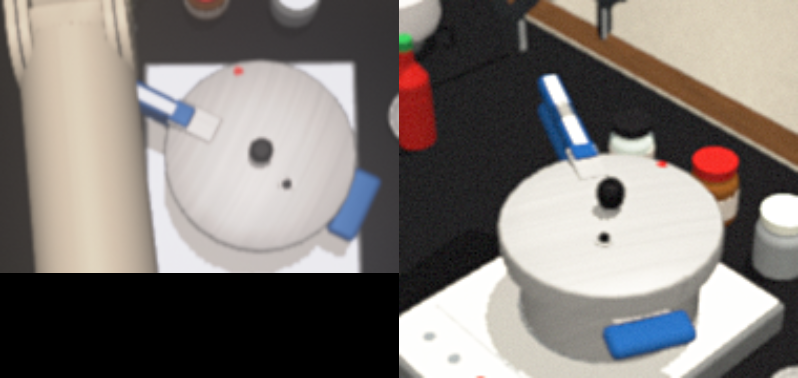

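The lid handle lies right above the pot's handle, at about (560,115) in the side crop. The lid is down and level, and the gripper is clear of it.

```bash
python3 -c "
from h import *
print(hand_in())"
```

```text
the job is handed in; nothing more can be done
None
```

The lid was turned back until it dropped, then screwed clockwise to its stop. It ended level, with its handle within about 1° of the pot's handle, and the gripper clear; the job is handed in, with no verdict returned.

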